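# Return the check weights to their graded block

## Task

The balance check is finished: put the five loose steel weights back in the wooden weight block in order of size, the largest in the widest well and so on down to the smallest in the narrowest. Each must stand upright, fully down on the floor of its own well; set them down, do not drop them, and leave the filter box, the tweezers and the marker where they lie.

Things in the scene. Friction and masses are not known exactly. Their poses are not given: they have to be found in the camera images.
- weight_block: Beech block 80 x 278 x 18 mm, fixed, at any angle on the bench, with a row of five round wells, wide to narrow. Origin: centre of underside; y along the row to the NARROW end, z up. Well centres x = 0, y and bore in mm: -98.0 (61.5), -31.0 (52), +26.5 (43), +75.0 (34.5), +115.5 (26.5). Wells 10 mm deep, flat green floors 8 mm above the underside, 3 mm 45-degree countersinks.
- weight_a: The largest of five steel weights, 500 g: an upright cylinder 54 mm in diameter and 34 mm high, its foot tapered (2.5 mm in over the lowest 4 mm); above it a lifting knob 26 mm wide on a thin neck (neck 7 mm, knob 13 mm tall), 54 mm overall. Origin: centre of its underside; z up. Loose; its well is 7.5 mm wider and takes it if let go within 4 mm of centre.
- weight_b: The second largest of five steel weights, 200 g: an upright cylinder 44.5 mm in diameter and 31 mm high, its foot tapered (2.5 mm in over the lowest 4 mm); above it a lifting knob 22 mm wide on a thin neck (neck 7 mm, knob 13 mm tall), 51 mm overall. Origin: centre of its underside; z up. Loose; its well is 7.5 mm wider and takes it if let go within 4 mm of centre.
- weight_c: The middle-sized of five steel weights, 100 g: an upright cylinder 35.5 mm in diameter and 28 mm high, its foot tapered (2.5 mm in over the lowest 4 mm); above it a lifting knob 18 mm wide on a thin neck (neck 7 mm, knob 13 mm tall), 48 mm overall. Origin: centre of its underside; z up. Loose; its well is 7.5 mm wider and takes it if let go within 4 mm of centre.
- weight_d: The second smallest of five steel weights, 50 g: an upright cylinder 27 mm in diameter and 25 mm high, its foot tapered (2.5 mm in over the lowest 4 mm); above it a lifting knob 15 mm wide on a thin neck (neck 7 mm, knob 13 mm tall), 45 mm overall. Origin: centre of its underside; z up. Loose; its well is 7.5 mm wider and takes it if let go within 4 mm of centre.
- weight_e: The smallest of five steel weights, 20 g: an upright cylinder 19 mm in diameter and 22 mm high, its foot tapered (2.5 mm in over the lowest 4 mm); above it a lifting knob 12 mm wide on a thin neck (neck 7 mm, knob 13 mm tall), 42 mm overall. Origin: centre of its underside; z up. Loose; its well is 7.5 mm wider and takes it if let go within 4 mm of centre.
- filter_box: Bystander: round pale-blue box of filters, 53 mm in diameter, 22 mm high, loose. Origin: centre of its underside. To be left where it is.
- tweezers: Bystander: steel tweezers lying flat, 120 mm long (local y), 13 mm wide, 10 mm high, loose. Origin: middle, underside. To be left where they are.
- marker: Bystander: marker pen with blue cap lying flat, 135 mm long (local y), 16 mm high, loose. Origin: middle of its length, underside. To be left where it is.
Mind the look-alikes: they are no part of the job. What is shaped like the weight_c but orange is not meant. Leave any orange or turquoise look-alike of the weight_b alone.

How it is judged:
At the end, for the whole second after the job is handed in: Each of the five weights stands in its own well: within 6 mm of the well's centre, underside on the well floor (5 to 10.5 mm above the block's underside), upright within 0.1 rad, at rest (x of weight_a in the frame of weight_block between -0.006 and 0.006 m and y of weight_a in the frame of weight_block between -0.104 and -0.092 m and z of weight_a in the frame of weight_block between 0.005 and 0.0105 m and angle between each of weight_a, weight_b, weight_c, weight_d, weight_e's own z axis and vertical below 0.1 rad and linear speed of each of weight_a, weight_b, weight_c, weight_d, weight_e below 0.02 m/s and x of weight_b in the frame of weight_block between -0.006 and 0.006 m and y of weight_b in the frame of weight_block between -0.037 and -0.025 m and z of weight_b in the frame of weight_block between 0.005 and 0.0105 m and x of weight_c in the frame of weight_block between -0.006 and 0.006 m and y of weight_c in the frame of weight_block between 0.0205 and 0.0325 m and z of weight_c in the frame of weight_block between 0.005 and 0.0105 m and x of weight_d in the frame of weight_block between -0.006 and 0.006 m and y of weight_d in the frame of weight_block between 0.069 and 0.081 m and z of weight_d in the frame of weight_block between 0.005 and 0.0105 m and x of weight_e in the frame of weight_block between -0.006 and 0.006 m and y of weight_e in the frame of weight_block between 0.1095 and 0.1215 m and z of weight_e in the frame of weight_block between 0.005 and 0.0105 m); the robot touches nothing.
It fails at once if a weight is dropped or knocked away (moves faster than 0.9 m/s while the fingers do not hold it: a fall of about 40 mm) ((linear speed of weight_a above 0.9 m/s and contact force between the fingers and weight_a below 0.1 N) or (linear speed of weight_b above 0.9 m/s and contact force between the fingers and weight_b below 0.1 N) or (linear speed of weight_c above 0.9 m/s and contact force between the fingers and weight_c below 0.1 N) or (linear speed of weight_d above 0.9 m/s and contact force between the fingers and weight_d below 0.1 N) or (linear speed of weight_e above 0.9 m/s and contact force between the fingers and weight_e below 0.1 N)).
It fails at once if filter box moved more than 30 mm from its place (distance of filter_box from where it was at the start of the episode above 0.03 m).
It fails at once if tweezers moved more than 30 mm from its place (distance of tweezers from where it was at the start of the episode above 0.03 m).
It fails at once if marker moved more than 30 mm from its place (distance of marker from where it was at the start of the episode above 0.03 m).
It also fails if it takes over 109 s, if anything falls off the work surface, if the arm or the gripper's body presses on something with over 40 N, if the wrist force passes 120 N, or if a joint passes its speed limit or range.

## Robot

A 7-joint arm with a two-finger parallel gripper is mounted at the origin on a cart in front of the work surface, level with it; the furniture and walls round the work are solid. World frame = base frame: x ahead of the robot, y to its left, z up, the work surface at z = 0. Lengths are in m, angles in rad, forces in N, time in s.
With the tool pointing down it reaches from about 0.4 to 0.925 m from the base axis. Payload 5.6 kg.
Tool frame: the origin (TCP) lies at the centre of the arm's flange, where the gripper is bolted on; the fingertips stand 173 mm ahead of it and the grasp point (between the pads) lies 155 mm ahead of it (manip.tip_extent is the distance from the TCP to the fingertips, in m); z points along the fingers, y is the line along which they close (so a half turn about z gives the same grasp; the last joint's range is limited). The gripper opens to 85 mm and grips with 20 to 120 N. Pads are 22 mm wide; open, the fingers measure 114 mm over their backs; the gripper's body (76 mm by 85 mm) begins 54 mm behind the grasp point. The pads swing forward as they close: fully open they stand 13 mm farther back than shut.
Start: joints at [1.254, 0.468, -0.012, 1.603, 0.006, 1.071, -0.056], TCP at [0.176, -0.626, 0.405] pointing down, gripper open.
Joint ranges: [-2.53, 2.53], [-0.31, 2.02], [-1.57, 1.55], [0.28, 2.44], [-1.29, 4.43], [0.15, 1.84], [-2.92, 2.92]. Speed limits (rad/s): [2.57, 2.57, 3.14, 3.14, 3.14, 3.14, 3.14].

## Interface

Orientations are given as a unit quaternion [w, x, y, z].
In Python, from cell import manip gives the robot as it stands.
- The arm moves only by the shell command python3 -m jog 'ROWS' [OPENING] [FORCE]. ROWS is JSON, a list of rows, each a list of 4 numbers: the shift along the world's x, y, z in units of 50 mm (1.0 is 50 mm), then the turn about the world's z in units of 5 degrees (1.0 is 5 degrees). A call has 1 to 20 rows; each row shifts and turns the commanded pose from where the row before left it; what a row does not reach is not made up. A row lasts 1/8 s, in which the tool goes at most 62.5 mm and 10.7 degrees, less where a joint would pass 70% of its speed; a pose out of reach is approached as far as the arm can. A call is refused whole if a number of a shift passes 1 or a number of a turn 1, either way. A call with a gripper value outside its range is refused whole. OPENING is the opening, from 0 (shut) to 1 (fully open), set as the call begins (- or left out, the last holds). The fingers move at their own pace and stop on an object; FORCE is the grip in N (left out, the last holds). Time passes only in rows, so rows that do not move let the fingers close. It gives the time, the measured TCP pose, the force, the opening and the grip force at its end, in the units of the state.
- manip.observe(): the state, without advancing time (a new reading comes with each control period).
- manip.grab_frame(name): name is "scene" or "top" or "wrist"; returns the picture (400x640x3 uint8, blue, green, red); there is no depth.
- manip.get_calibration(name): a dict with "fx", "fy", "cx", "cy" (pixels), "k1" (the pictures are not rectified: a ray, as slopes to the right and down, at radius r is drawn at 1 + k1 r^2 times it, then the intrinsics apply), "view" (4x4, takes a point from world to camera coordinates); the wrist camera has in their place "tool_from_camera" (4x4, takes a point from camera to tool coordinates, whose origin is the TCP and whose axes are the flange's). Camera axes: x right, y down, z forward; pixel columns grow to the right and rows downward; lengths in m; the calibration is good to about 2 mm. A picture is of the moment at which its call begins: read the wrist's pose just before it. get_calibration takes no time and is no camera call.
- manip.close_job(): hands the job in; it is judged then, once.
The state is a dict: "clock": time; "qpos": joint angles; "joint_velocities": joint speeds; "tau": joint torques, N m; "tcp_pos": TCP position; "orientation": TCP orientation; "contact_force": force on the tool from outside, world axes, zero at the start; "ft_torque": the same for the moment, N m; "gripper_width": opening from 0.0 (shut) to 1.0 (fully open); "gripper_force": force on a finger pad.
Only numpy, scipy, OpenCV 4.12 (cv2) and the standard library are available. Lean on these libraries where they do the work, as an engineer would, in place of code of your own. Each camera call takes 0.05 s, during which the arm holds its last target. There are 200 camera calls.

## Working session

There is one attempt and no reset: what is moved stays moved. The work goes in short steps, Python scripts to look and compute and a shell command to move; the robot and the scene stay as the last step left them, time stands still between calls to the robot, and variables do not carry over. Pictures are saved under pics/ and viewed, at most 15 in all, crops included, and the job is handed in when it is done.

```bash
ls; mkdir -p pics; python3 - <<'E'
from cell import manip
import cv2
for n in("top","scene"):
    cv2.imwrite(f"pics/{n}0.png",manip.grab_frame(n)); print(n,manip.get_calibration(n))
o=manip.observe();print(o);print(manip.get_calibration("wrist"),manip.tip_extent)
E
```

```text
pics
top {'fx': 454.4612226199524, 'fy': 454.4612226199524, 'cx': 317.1059797830278, 'cy': 200.03900866740017, 'k1': -0.0009916629657849068, 'view': array([[-0.01504451, -0.99975938, -0.01596401,  0.03679157],
       [-0.98366838,  0.01766255, -0.17912163,  0.51803007],
       [ 0.1793605 ,  0.01300849, -0.98369741,  1.35733389],
       [ 0.        ,  0.        ,  0.        ,  1.        ]])}
scene {'fx': 371.8904642864621, 'fy': 371.8904642864621, 'cx': 317.18841689888126, 'cy': 197.6651107752721, 'k1': -0.004345225076096, 'view': array([[ 0.79233346, -0.60991906, -0.01436783, -0.38342935],
       [-0.44677103, -0.564032  , -0.69445198,  0.2870785 ],
       [ 0.41545558,  0.55665667, -0.71939559,  0.69154713],
       [ 0.        ,  0.        ,  0.        ,  1.        ]])}
{'clock': 0.1, 'qpos': array([ 1.253976  ,  0.46830915, -0.01163261,  1.60351993,  0.00600498,
        1.07138321, -0.05628099]), 'joint_velocities': array([ 0.00042907, -0.00137651,  0.00177223, -0.00315497,  0.00067439,
       -0.00125252,  0.00066487]), 'tau': array([ 7.58110618e-04, -5.33521807e+01,  2.12082162e
[... 229 characters left out ...]
]), 'contact_force': array([ 0.86904529, -0.32021869, -0.38810843]), 'ft_torque': array([ 1.65019908e-02, -9.73653140e-05,  1.89156102e-02]), 'gripper_force': 0.0, 'gripper_width': 0.996742982359375}
{'fx': 332.43346429118134, 'fy': 332.43346429118134, 'cx': 317.9834443571735, 'cy': 201.5292603952723, 'k1': -0.003935140045054747, 'tool_from_camera': array([[-8.59120166e-04, -9.65512414e-01, -2.60355604e-01,
         6.43985547e-02],
       [ 9.99999362e-01, -6.38705178e-04, -9.31195013e-04,
        -3.88494783e-04],
       [ 7.32789872e-04, -2.60356238e-01,  9.65512347e-01,
         3.13752565e-02],
       [ 0.00000000e+00,  0.00000000e+00,  0.00000000e+00,
         1.00000000e+00]])} 0.1734
```

View pics/top0.png

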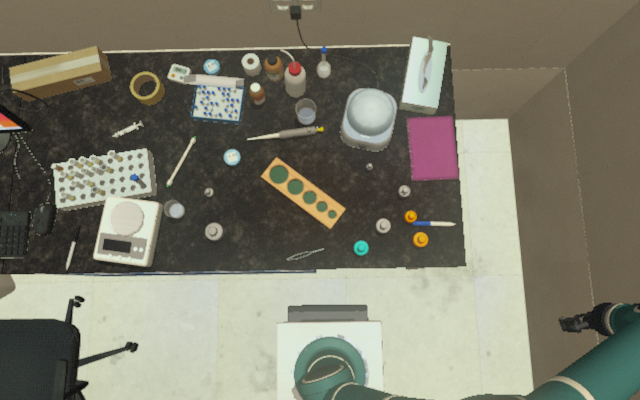

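View pics/scene0.png

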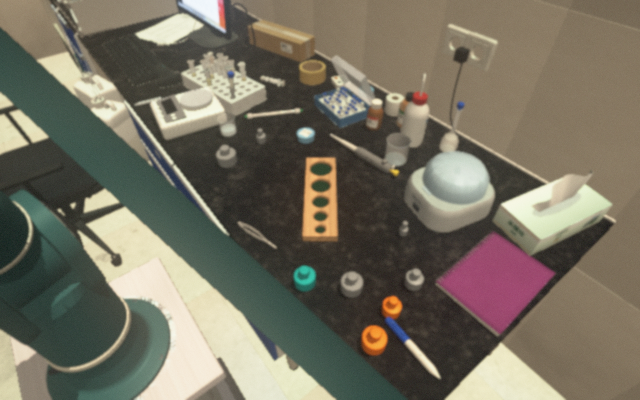

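Gray candidates in the top view are (214,232), (384,226), (404,191), (209,192) and (369,167). The orange ones at (410,216) and (421,240) and the turquoise one at (361,248) are look-alikes and stay put. I'll confirm this in one enlarged crop.

```bash
cat > h.py <<'E'
import numpy as np,cv2
from cell import manip
from scipy.spatial.transform import Rotation as R
def cam(n,st=None):
    c=manip.get_calibration(n)
    if n=="wrist":
        T=np.eye(4);q=st["orientation"];T[:3,:3]=R.from_quat(np.r_[q[1:],q[0]]).as_matrix();T[:3,3]=st["tcp_pos"]
        return c,T@c["tool_from_camera"]
    return c,np.linalg.inv(c["view"])
def cast(n,uv,z,st=None):
    c,T=cam(n,st);uv=np.atleast_2d(uv).astype(float)
    d=(uv-[c["cx"],c["cy"]])/[c["fx"],c["fy"]];s=d.copy()
    for _ in range(5): s=d/(1+c["k1"]*(s**2).sum(1,keepdims=True))
    r=np.c_[s,np.ones(len(s))]@T[:3,:3].T
    return T[:3,3]+r*((z-T[2,3])/r[:,2])[:,None]
def proj(n,P,st=None):
    c,T=cam(n,st);p=(np.atleast_2d(P)-T[:3,3])@T[:3,:3]
    s=p[:,:2]/p[:,2:];s=s*(1+c["k1"]*(s**2).sum(1,keepdims=True))
    return s*[c["fx"],c["fy"]]+[c["cx"],c["cy"]]
E
python3 - <<'E'
from h import *
im=cv2.imread("pics/top0.png")
cs={'a':(214,232),'b':(384,226),'c':(404,191),'d':(209,192),'e':(369,167)}
t=[]
for k,(u,v) in cs.items():
    c=cv2.getRectSubPix(im,(40,40),(u,v));
    t.append(cv2.resize(c,(260,260),interpolation=cv2.INTER_CUBIC))
    x=im[v-14:v+15,u-14:u+15].astype(int)
    m=((x.max(2)>75)&(x.max(2)-x.min(2)<40)).astype(np.uint8)
    n,l,s,ce=cv2.connectedComponentsWithStats(m); i=1+np.argmin([np.hypot(*(ce[j]-14))-0.02*s[j,4] for j in range(1,n)])
    p=ce[i]+[u-14,v-14]; print(k,p,s[i],cast("top",p,.018)[0].round(4))
t.append(cv2.resize(cv2.getRectSubPix(im,(120,120),(303,193)),(260,260),interpolation=cv2.INTER_CUBIC))
cv2.imwrite("pics/crop0.png",np.vstack([np.hstack(t[:3]),np.hstack(t[3:])]))
hsv=cv2.cvtColor(im,cv2.COLOR_BGR2HSV)
roi=np.zeros(im.shape[:2],np.uint8);roi[150:235,250:352]=1
m=cv2.inRange(hsv,(8,60,110),(25,255,255))*roi
cn=max(cv2.findContours(m,0,2)[0],key=cv2.contourArea);r=cv2.minAreaRect(cn)
b=cv2.boxPoints(r);B=cast("top",b,.018);print(r,B.round(4),B.mean(0))
E
```

```text
a [213.80487805 230.95818815] [  4   4  22  19 287] [0.4314 0.3533 0.018 ]
b [382.83756345 225.34010152] [  5   6  16  16 197] [ 0.4401 -0.175   0.018 ]
c [404.34558824 190.70588235] [  8   8  14  12 136] [ 0.5489 -0.2473  0.018 ]
d [208.54666667 191.66666667] [ 9  9 10 10 75] [0.5571 0.3733 0.018 ]
e [369.12195122 166.12195122] [11 10  7  7 41] [ 0.6309 -0.1391  0.018 ]
((302.8399963378906, 192.3800048828125), (88.19999694824219, 26.400001525878906), 36.86989974975586) [[ 0.6036  0.2109  0.018 ]
 [ 0.6724  0.1604  0.018 ]
 [ 0.4959 -0.0619  0.018 ]
 [ 0.4301 -0.0108  0.018 ]] [0.55050319 0.07465441 0.018     ]
```

View pics/crop0.png

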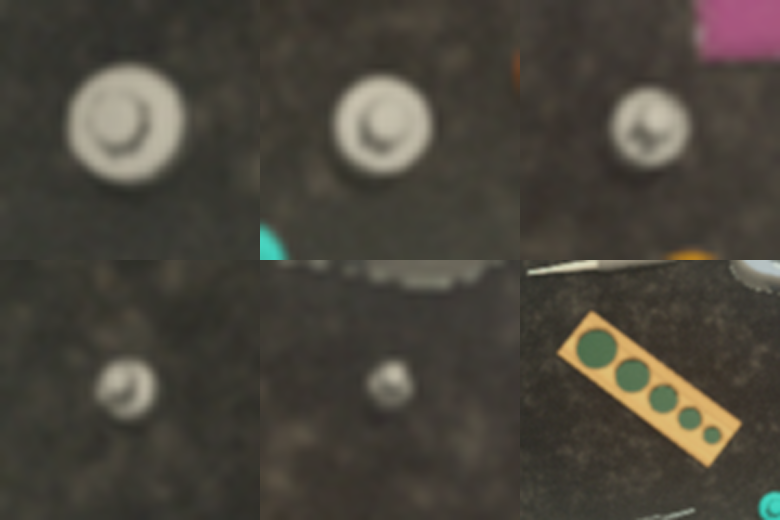

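The crop confirms five bare steel weights, shrinking in order: a at (214,231), b at (383,225), c at (404,191), d at (209,192) and e at (369,166). The block's wide end is upper left. I'll go over b, turn the jaws across the block row (yaw about 51.7°), and measure with the wrist camera.

```bash
python3 -m jog '[[0.53,0.9,0,0.72],[0.53,0.9,0,0.72],[0.53,0.9,0,0.72],[0.53,0.9,0,0.72],[0.53,0.9,0,0.72],[0.53,0.9,0,0.72],[0.53,0.9,0,0.72],[0.53,0.9,0,0.72],[0.53,0.9,0,0.72],[0.53,0.9,0,0.72],[0,0,0,0],[0,0,0,0]]' 0.6 60
python3 - <<'E'
from h import *
o=manip.observe();np.save("st1.npy",o,allow_pickle=True)
im=manip.grab_frame("wrist");cv2.imwrite("pics/w1.png",im)
q=o["orientation"];print(o["tcp_pos"],2*np.degrees(np.arctan2(q[2],q[1])),q,o["gripper_width"])
E
```

```text
clock: 1.6
tcp_pos: [0.4404, -0.1762, 0.4044]
orientation: [-0.0, 0.9, 0.436, -0.0]
contact_force: [-1.2, -0.5, 0.1]
gripper_width: 0.598
gripper_force: 0.0
[ 0.44038657 -0.17620187  0.40436598] 51.660916941523205 [-1.36656676e-04  9.00087169e-01  4.35709596e-01 -4.66260028e-04] 0.5978549188856602
```

View pics/w1.png

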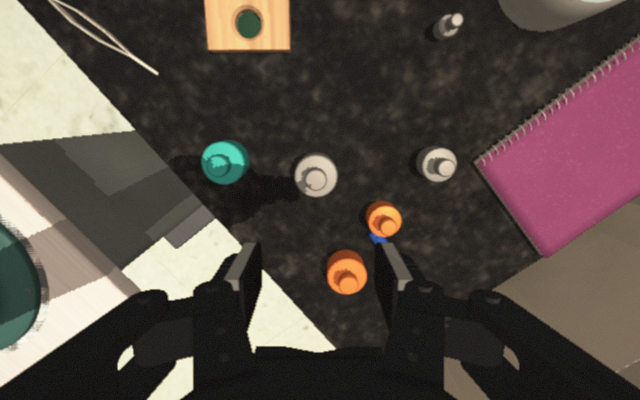

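Wrist view: b is at (316,175), c at (437,163), e at (448,25). The turquoise piece (226,162) and the orange pieces (385,218) and (347,272) are the look-alikes. The block's narrow end is at (248,22).

```bash
cat >> h.py <<'E'
H=dict(a=34,b=31,c=28,d=25,e=22)
def weight(im,st,k,uv,w=30):
    u,v=map(int,uv);y0=max(v-w,0);x0=max(u-w,0)
    x=cv2.GaussianBlur(im,(3,3),0)[y0:v+w,x0:u+w].astype(int)
    m=((x.max(2)>85)&(x.max(2)-x.min(2)<45)).astype(np.uint8)
    m=cv2.morphologyEx(m,cv2.MORPH_CLOSE,np.ones((5,5),np.uint8))
    n,l,s,ce=cv2.connectedComponentsWithStats(m)
    i=1+np.argmin([np.hypot(*(ce[j]+[x0-u,y0-v]))-.05*s[j,4]**.5*10*(s[j,4]>60) for j in range(1,n)])
    mm=(l==i).astype(np.uint8);p=ce[i]+[x0,y0]
    hull=cv2.convexHull(np.argwhere(mm.T)); M=cv2.moments(hull)
    p=np.array([M['m10']/M['m00'],M['m01']/M['m00']])+[x0,y0]
    P=cast("wrist",p,H[k]/2000,st)[0];print(k,p.round(1),s[i][2:],P.round(4));return P
E
python3 - <<'E'
from h import *
st=np.load("st1.npy",allow_pickle=True).item();im=cv2.imread("pics/w1.png")
for k,uv in dict(b=(316,175),c=(437,163),e=(448,25)).items(): weight(im,st,k,uv)
E
```

```text
b [316.  175.2] [  43   44 1476] [ 0.4362 -0.1753  0.0155]
c [438.9 164.4] [ 35  36 989] [ 0.5481 -0.2491  0.014 ]
e [450.4  23.8] [ 25  24 387] [ 0.634  -0.1397  0.011 ]
```

```bash
python3 -m jog '[[-0.08,0.02,-0.8,0],[0,0,-0.8,0],[0,0,-0.8,0],[0,0,-0.8,0],[0,0,-0.4,0],[0,0,-0.34,0],[0,0,0,0],[0,0,0,0]]'; python3 -m jog '[[0,0,0,0],[0,0,0,0],[0,0,0,0],[0,0,0,0],[0,0,0,0],[0,0,0,0]]' 0 60
python3 -c "
from h import *
cv2.imwrite('pics/w2.png',manip.grab_frame('wrist'))"
```

```text
clock: 2.65
tcp_pos: [0.437, -0.1752, 0.2083]
orientation: [0.001, 0.9, 0.436, 0.0]
contact_force: [-0.2, 0.1, -0.2]
gripper_width: 0.601
gripper_force: 0.0
clock: 3.4
tcp_pos: [0.4372, -0.175, 0.2086]
orientation: [0.001, 0.9, 0.436, 0.0]
contact_force: [-0.7, -0.2, 5.8]
gripper_width: 0.223
gripper_force: 58.4
```

View pics/w2.png

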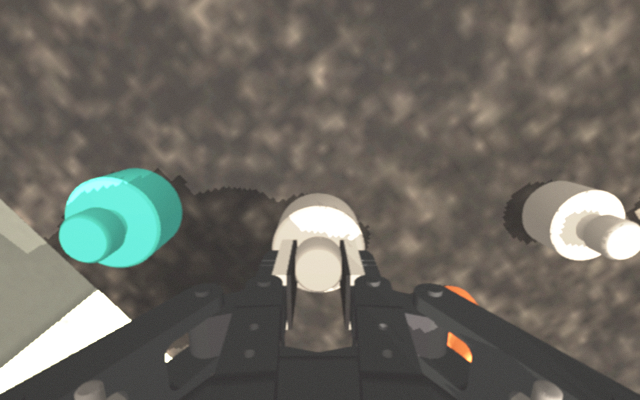

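Wrist view: b's knob (318,264) sits between the pads. I'll lift and carry it to well b, then measure the block.

```bash
python3 -m jog '[[0,0,0.3,0],[0,0,0.8,0],[0,0,0.8,0],[0,0,0.8,0],[0.38,0.78,0.8,0],[0.38,0.78,0.3,0],[0.38,0.78,0,0],[0.38,0.78,0,0],[0.38,0.78,0,0],[0.38,0.78,0,0],[0.38,0.78,0,0],[0,0,0,0],[0,0,0,0]]'
python3 - <<'E'
from h import *
o=manip.observe();np.save("st2.npy",o,allow_pickle=True)
im=manip.grab_frame("wrist");cv2.imwrite("pics/w3.png",im);cv2.imwrite("pics/t3.png",manip.grab_frame("top"))
hsv=cv2.cvtColor(im,cv2.COLOR_BGR2HSV)
print(proj("wrist",[[.5505,.0747,.018]],o), [cv2.cvtColor(im,cv2.COLOR_BGR2HSV)[y,x] for x,y in ((318,100),(318,150))])
E
```

```text
clock: 5.08
tcp_pos: [0.5692, 0.0978, 0.3977]
orientation: [0.0, 0.9, 0.436, -0.001]
contact_force: [0.3, -0.7, -1.4]
gripper_width: 0.226
gripper_force: 59.1
[[319.03946758 201.79892434]] [array([ 57,  65, 110], dtype=uint8), array([ 17, 110, 135], dtype=uint8)]
```

View pics/w3.png

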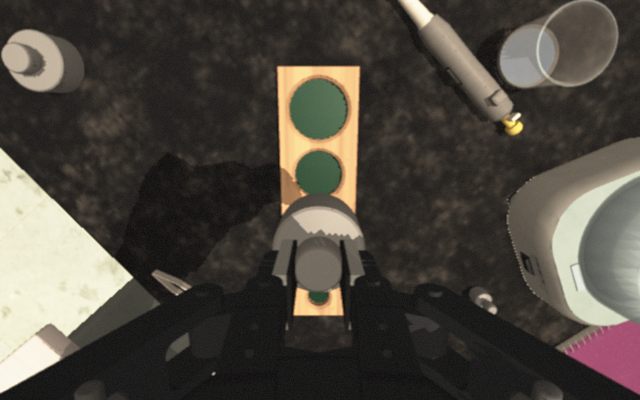

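b hangs upright in the grip. Wells a (319,108), b (319,173) and e (318,297) are visible; I'll fit the row from their green floors.

```bash
cat >> h.py <<'E'
WY=dict(a=-.098,b=-.031,c=.0265,d=.075,e=.1155)
def greens(im,n,st=None,box=None,z=.0115):
    m=cv2.inRange(cv2.cvtColor(im,cv2.COLOR_BGR2HSV),(40,50,40),(90,255,200))
    nn,l,s,ce=cv2.connectedComponentsWithStats(m);out=[]
    for i in range(1,nn):
        x,y=ce[i]
        if s[i,4]>25 and (box is None or box[0]<x<box[2] and box[1]<y<box[3]):
            out.append((ce[i].round(1),s[i][2:],cast(n,ce[i],z,st)[0,:2].round(4)))
    return out
E
python3 - <<'E'
from h import *
st=np.load("st2.npy",allow_pickle=True).item();im=cv2.imread("pics/w3.png")
for g in greens(im,"wrist",st,(270,60,365,320)):print(*g)
for g in greens(cv2.imread("pics/top0.png"),"top",None,(260,155,350,230)):print("T",*g)
# block top outline: orange-wood row extents near the far end
m=cv2.inRange(cv2.cvtColor(im,cv2.COLOR_BGR2HSV),(8,60,90),(25,255,255))
L=[];Rr=[]
for y in range(80,200,4):
    x=np.where(m[y,250:400])[0]+250
    if len(x): L.append((x.min(),y));Rr.append((x.max()+1,y))
c=np.where(m[60:80,300:340].sum(1)>0)[0].min()+60
L,Rr=[cast("wrist",np.array(q),.018,st)[:,:2] for q in(L,Rr)]
mid=(L+Rr)/2;d=np.median(np.linalg.norm(L-Rr,axis=1));p=np.polyfit(mid[:,1],mid[:,0],1)
print("width",d,"axis deg",np.degrees(np.arctan2(-1,-p[0])),"midline at",mid[5],mid[-5],"far end",cast("wrist",(319,c),.018,st))
E
```

```text
[318.2 108.8] [  57   59 2617] [0.6101 0.1516]
[318.1 172.8] [  45   43 1535] [0.5687 0.0995]
[318.2 295.9] [ 19  10 157] [ 0.4762 -0.0178]
T [278.4 174.1] [ 18  17 234] [0.6118 0.1515]
T [295.  186.5] [ 15  14 164] [0.5702 0.0987]
T [309.2 197.2] [ 12  12 108] [0.5346 0.0537]
T [321.3 206.3] [ 9  9 65] [0.5046 0.0158]
T [331.6 214. ] [ 6  7 36] [ 0.4795 -0.0162]
width 0.08216793282797466 axis deg -128.17098557352466 midline at [0.61602571 0.157727  ] [0.56539746 0.09363325] far end [[0.63576055 0.18270597 0.018     ]]
```

```bash
python3 - <<'E'
from h import *
st=np.load("st2.npy",allow_pickle=True).item();im=cv2.imread("pics/w3.png")
T=cam("wrist",st)[1]@np.linalg.inv(manip.get_calibration("wrist")["tool_from_camera"])
for dx in(-.003,0,.003):
  print(dx,proj("wrist",(T@[dx,0,.1576,1])[:3],st), proj("wrist",(T@[dx,0,.1776,1])[:3],st))
c=im[180:300,255:385];cv2.imwrite("pics/c3.png",cv2.resize(c,None,fx=5,fy=5,interpolation=2))
E
```

```text
-0.003 [[321.06092877 279.54029453]] [[320.6998554  259.18097815]]
0 [[321.07215803 273.04292433]] [[320.70789813 253.37532523]]
0.003 [[321.08350554 266.47142963]] [[320.71601435 247.51170674]]
```

View pics/c3.png

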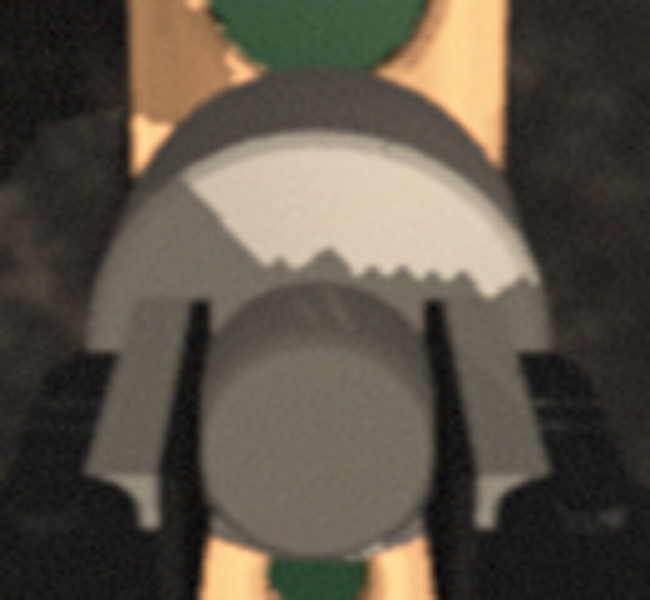

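```bash
python3 -m jog '[[0,0,-0.8,0],[0,0,-0.8,0],[0,0,-0.8,0],[0,0,-0.6,0],[0,0,-0.3,0],[0,0,-0.1,0],[0,0,-0.1,0],[0,0,-0.06,0],[0,0,-0.04,0],[0,0,0,0],[0,0,0,0]]'
```

```text
clock: 6.55
tcp_pos: [0.5698, 0.0983, 0.2179]
orientation: [0.0, 0.9, 0.436, 0.0]
contact_force: [-0.7, 0.3, -1.4]
gripper_width: 0.225
gripper_force: 59.1
```

```bash
python3 -m jog '[[0,0,-0.03,0],[0,0,0,0]]'; python3 -m jog '[[0,0,0,0],[0,0,0,0],[0,0,0,0],[0,0,0,0]]' 0.5; python3 -m jog '[[0,0,0.4,0],[0,0,0.8,0],[0,0,0.8,0],[0,0,0.8,0],[0,0,0.8,0],[0,0,0,0],[0,0,0,0]]'
python3 - <<'E'
from h import *
o=manip.observe();im=manip.grab_frame("wrist");cv2.imwrite("pics/w4.png",im)
for g in greens(im,"wrist",o,(270,40,365,330)):print(*g)
t=manip.grab_frame("top");cv2.imwrite("pics/t4.png",t)
E
```

```text
clock: 6.8
tcp_pos: [0.57, 0.0983, 0.2167]
orientation: [0.0, 0.9, 0.436, 0.0]
contact_force: [-1.1, 0.0, 2.4]
gripper_width: 0.227
gripper_force: 59.5
clock: 7.3
tcp_pos: [0.5697, 0.0982, 0.2161]
orientation: [0.0, 0.9, 0.436, -0.0]
contact_force: [0.1, 0.5, 0.4]
gripper_width: 0.501
gripper_force: 0.0
clock: 8.18
tcp_pos: [0.5693, 0.0981, 0.3967]
orientation: [0.0, 0.9, 0.436, 0.0]
contact_force: [0.8, -0.7, 0.7]
gripper_width: 0.502
gripper_force: 0.0
[317.8 109.7] [  57   60 2630] [0.6101 0.1516]
[317.9 224.5] [ 35  32 883] [0.5329 0.054 ]
[318.  264.3] [ 27  23 464] [0.5027 0.0157]
[318.  295.5] [ 19  15 218] [ 0.4775 -0.0161]
```

View pics/w4.png

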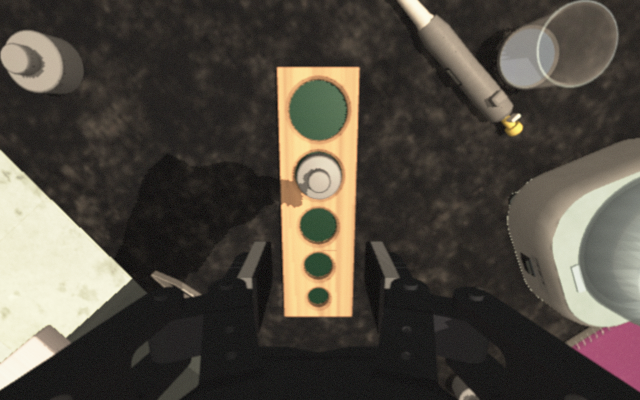

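b is seated (319,177), and the open wells match the fitted row. Next, c.

```bash
python3 -m jog '[[-0.05,-0.77,0,0],[-0.05,-0.77,0,0],[-0.05,-0.77,0,0],[-0.05,-0.77,0,0],[-0.05,-0.77,0,0],[-0.05,-0.77,0,0],[-0.05,-0.77,0,0],[-0.05,-0.77,0,0],[-0.05,-0.77,0,0],[0,0,0,0],[0,0,0,0]]'
python3 - <<'E'
from h import *
o=manip.observe();im=manip.grab_frame("wrist");cv2.imwrite("pics/w5.png",im)
print(o["tcp_pos"])
for k,P in dict(c=(.548,-.249,.014),e=(.632,-.1395,.011)).items():
    uv=proj("wrist",P,o)[0];weight(im,o,k,uv)
E
```

```text
clock: 9.65
tcp_pos: [0.5472, -0.2476, 0.3952]
orientation: [-0.001, 0.9, 0.436, -0.0]
contact_force: [0.1, 0.8, 0.1]
gripper_width: 0.5
gripper_force: 0.0
[ 0.54717975 -0.24755005  0.39522937]
c [317.7 175.8] [  36   36 1011] [ 0.5448 -0.2465  0.014 ]
e [316.5  35. ] [ 20  24 378] [ 0.6295 -0.1376  0.011 ]
```

```bash
python3 -m jog '[[-0.03,0,-0.8,0],[0,0,-0.8,0],[0,0,-0.8,0],[0,0,-0.8,0],[0,0,-0.4,0],[0,0,-0.2,0],[0,0,0,0],[0,0,0,0]]'; python3 -m jog '[[0,0,0,0],[0,0,0,0],[0,0,0,0],[0,0,0,0],[0,0,0,0]]' 0 60
```

```text
clock: 10.7
tcp_pos: [0.5464, -0.2484, 0.2076]
orientation: [0.001, 0.9, 0.436, 0.001]
contact_force: [0.3, 1.5, 0.7]
gripper_width: 0.501
gripper_force: 0.0
clock: 11.32
tcp_pos: [0.546, -0.2484, 0.2073]
orientation: [0.001, 0.9, 0.436, 0.0]
contact_force: [-1.2, 0.5, 5.8]
gripper_width: 0.178
gripper_force: 58.4
```

```bash
python3 -m jog '[[0,0,0.3,0],[0,0,0.8,0],[0,0,0.8,0],[-0.03,0.75,0.6,0],[-0.03,0.75,0,0],[-0.03,0.75,0,0],[-0.03,0.75,0,0],[-0.03,0.75,0,0],[-0.03,0.75,0,0],[-0.03,0.75,0,0],[-0.04,0.76,0,0],[0,0,0,0],[0,0,0,0],[0,0,0,0]]'
```

```text
clock: 13.08
tcp_pos: [0.5334, 0.0508, 0.3313]
orientation: [0.0, 0.9, 0.435, -0.0]
contact_force: [0.0, -0.2, -0.9]
gripper_width: 0.178
gripper_force: 58.7
```

```bash
python3 -m jog '[[0,0.03,-0.8,0],[0,0,-0.8,0],[0,0,-0.3,0],[0,0,-0.1,0],[0,0,-0.1,0],[0,0,-0.1,0],[0,0,-0.07,0],[0,0,-0.02,0],[0,0,0,0],[0,0,0,0]]'
```

```text
clock: 14.32
tcp_pos: [0.5333, 0.0537, 0.2168]
orientation: [0.0, 0.9, 0.436, 0.0]
contact_force: [0.7, 0.5, -1.5]
gripper_width: 0.173
gripper_force: 58.7
```

```bash
python3 -m jog '[[0,0,-0.03,0],[0,0,0,0]]'; python3 -m jog '[[0,0,0,0],[0,0,0,0],[0,0,0,0]]' 0.45; python3 -m jog '[[0,0,0.4,0],[0,0,0.8,0],[0,0,0.8,0],[0,0,0.8,0],[0.39,-0.77,0.8,0],[0.39,-0.77,0,0],[0.39,-0.77,0,0],[0.39,-0.77,0,0],[0.39,-0.77,0,0],[0,0,0,0],[0,0,0,0]]'
python3 - <<'E'
from h import *
o=manip.observe();im=manip.grab_frame("wrist");cv2.imwrite("pics/w6.png",im)
print(o["tcp_pos"])
weight(im,o,"e",proj("wrist",(.6295,-.1376,.011),o)[0])
for P in((.6295,-.1376,0),):print(proj("wrist",P,o))
E
```

```text
clock: 14.58
tcp_pos: [0.5333, 0.0538, 0.2154]
orientation: [0.0, 0.9, 0.436, 0.0]
contact_force: [-0.4, -0.0, 0.6]
gripper_width: 0.177
gripper_force: 59.0
clock: 14.95
tcp_pos: [0.5332, 0.0537, 0.2152]
orientation: [0.0, 0.9, 0.436, -0.0]
contact_force: [0.0, 0.6, 0.5]
gripper_width: 0.451
gripper_force: 0.0
clock: 16.32
tcp_pos: [0.6305, -0.1382, 0.3949]
orientation: [-0.001, 0.9, 0.436, -0.0]
contact_force: [-0.6, -0.0, 0.4]
gripper_width: 0.457
gripper_force: 0.0
[ 0.63050536 -0.13816327  0.39485769]
e [318.7 177.8] [ 19  19 282] [ 0.6276 -0.1402  0.011 ]
[[318.59513185 173.02270267]]
```

View pics/w6.png

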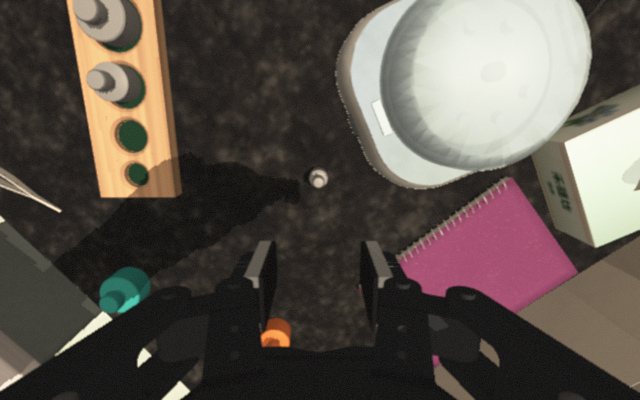

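c is seated (114,83), and e is at (318,178) with the glass-domed device close by. I'll check gripper clearance to it.

```bash
python3 - <<'E'
from h import *
o=manip.observe()
T=cam("wrist",o)[1]@np.linalg.inv(manip.get_calibration("wrist")["tool_from_camera"])
e=np.array([.6285,-.141,0])
for z in(.03,.06,.098):
  hx,hy=(.038,.0425) if z>.09 else (.011,.034)
  for sx in(1,-1):
    P=e+[0,0,z]+T[:3,:3]@[sx*hx,hy,0];print(z,sx,proj("wrist",P,o).round(0))
# device outlines in world for candidate heights, from wrist and scene/top
uv=np.array([(340,80),(352,120),(375,165),(400,185)])
for z in(0,.04,.07):print(z,cast("wrist",uv,z,o)[:,:2].round(3).tolist())
print("top view device left/bottom base corner",[cast("top",[(342,130),(345,147),(372,152),(389,148)],z)[:,:2].round(3).tolist() for z in (0,.05)])
E
```

```text
0.03 1 [[354. 171.]]
0.03 -1 [[353. 192.]]
0.06 1 [[357. 177.]]
0.06 -1 [[356. 200.]]
0.098 1 [[374. 152.]]
0.098 -1 [[370. 241.]]
0 [[0.707, -0.074], [0.693, -0.114], [0.684, -0.168], [0.693, -0.204]]
0.04 [[0.703, -0.076], [0.69, -0.111], [0.682, -0.159], [0.69, -0.191]]
0.07 [[0.7, -0.077], [0.688, -0.109], [0.681, -0.153], [0.688, -0.181]]
top view device left/bottom base corner [[[0.76, -0.056], [0.701, -0.065], [0.683, -0.152], [0.695, -0.208]], [[0.742, -0.054], [0.686, -0.062], [0.668, -0.146], [0.68, -0.2]]]
```

The gripper body's corner would come near the device, so I'll take e with the tool turned 50°, which gives about 15 mm of clearance.

```bash
python3 -m jog '[[0,0,-0.2,-1],[0,0,-0.2,-1],[0,0,-0.2,-1],[0,0,-0.2,-1],[0,0,-0.2,-1],[0,0,0,-1],[0,0,0,-1],[0,0,0,-1],[0,0,0,-1],[0,0,0,-1],[0,0,0,0],[0,0,0,0]]' 0.4
python3 - <<'E'
from h import *
o=manip.observe();im=manip.grab_frame("wrist");cv2.imwrite("pics/w7.png",im)
print(o["tcp_pos"],o["qpos"])
weight(im,o,"e",proj("wrist",(.6285,-.14,.011),o)[0])
E
```

```text
clock: 17.88
tcp_pos: [0.6306, -0.1379, 0.3454]
orientation: [-0.0, 1.0, 0.016, 0.0]
contact_force: [-0.1, 0.0, -0.3]
gripper_width: 0.402
gripper_force: 0.0
[ 0.63063659 -0.13786941  0.34539197] [ 0.32449427  0.53576871 -0.22204786  1.65345302  0.13668128  0.96754264
 -1.48379474]
e [319.8 187.9] [ 23  25 430] [ 0.6265 -0.1393  0.011 ]
```

View pics/w7.png

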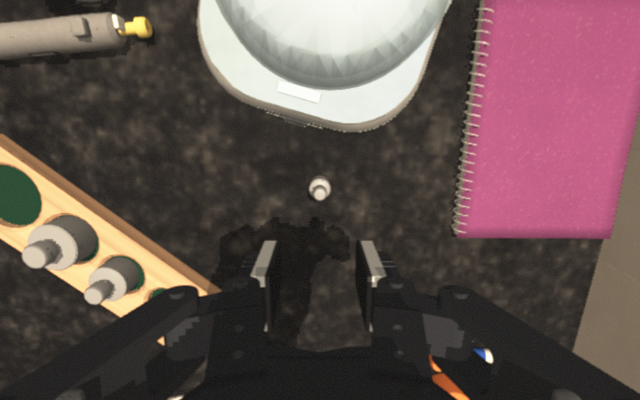

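```bash
python3 -m jog '[[-0.06,-0.05,-0.7,0],[0,0,-0.7,0],[0,0,-0.7,0],[0,0,-0.4,0],[0,0,-0.3,0],[0,0,-0.1,0],[0,0,0,0],[0,0,0,0]]'; python3 -m jog '[[0,0,0,0],[0,0,0,0],[0,0,0,0],[0,0,0,0],[0,0,0,0]]' 0 40
python3 -c "
from h import *
cv2.imwrite('pics/w8.png',manip.grab_frame('wrist')[150:400,180:460])"
```

```text
clock: 18.92
tcp_pos: [0.6282, -0.1413, 0.2013]
orientation: [0.0, 1.0, 0.015, 0.001]
contact_force: [-0.2, 0.7, 0.4]
gripper_width: 0.401
gripper_force: 0.0
clock: 19.55
tcp_pos: [0.6281, -0.1413, 0.2008]
orientation: [0.0, 1.0, 0.015, 0.001]
contact_force: [-0.7, -0.2, 5.5]
gripper_width: 0.117
gripper_force: 39.2
```

View pics/w8.png

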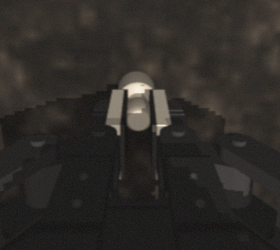

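```bash
python3 -m jog '[[0,0,0.3,0],[0,0,0.8,0],[0,0,0.8,0],[0,0,0.3,0],[-0.3,0.25,0,1],[-0.3,0.25,0,1],[-0.3,0.25,0,1],[-0.3,0.25,0,1],[-0.3,0.25,0,1],[-0.3,0.25,0,1],[-0.3,0.25,0,1],[-0.3,0.25,0,1],[-0.3,0.25,0,1],[-0.3,0.24,0,1],[0,0,0,0],[0,0,0,0],[0,0,0,0]]'
python3 - <<'E'
from h import *
o=manip.observe();im=manip.grab_frame("wrist");cv2.imwrite("pics/w9.png",im)
T=cam("wrist",o)[1]@np.linalg.inv(manip.get_calibration("wrist")["tool_from_camera"])
print(o["tcp_pos"],proj("wrist",(T@[0,0,.1588,1])[:3],o))
for g in greens(im,"wrist",o,(200,0,420,330)):print(*g)
cv2.imwrite("pics/c9.png",cv2.resize(im[200:310,260:380],None,fx=5,fy=5))
E
```

```text
clock: 21.72
tcp_pos: [0.4782, -0.0174, 0.3101]
orientation: [0.0, 0.9, 0.435, 0.0]
contact_force: [0.4, 0.5, -0.2]
gripper_width: 0.119
gripper_force: 39.1
[ 0.47822675 -0.01737449  0.3101038 ] [[321.04746059 271.70793199]]
[316.3  19. ] [ 68  32 486] [0.5573 0.0861]
[324.8  95.7] [ 52  39 429] [0.5292 0.0405]
[317.9 143.1] [  40   41 1264] [0.5027 0.0156]
[317.8 192.5] [ 29  26 595] [ 0.4775 -0.016 ]
```

View pics/c9.png

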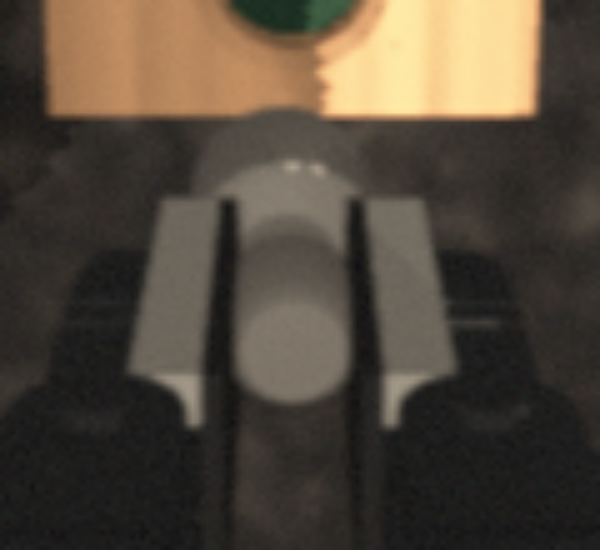

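e hangs upright and lines up with its well; lower it.

```bash
python3 -m jog '[[0,0,-0.6,0],[0,0,-0.6,0],[0,0,-0.4,0],[0,0,-0.1,0],[0,0,-0.1,0],[0,0,-0.1,0],[0,0,-0.08,0],[0,0,-0.02,0],[0,0,0,0],[0,0,0,0]]'
```

```text
clock: 23.02
tcp_pos: [0.4778, -0.0168, 0.2104]
orientation: [0.0, 0.9, 0.436, 0.0]
contact_force: [0.0, -0.4, -0.7]
gripper_width: 0.113
gripper_force: 39.1
```

```bash
python3 -m jog '[[0,0,-0.03,0],[0,0,0,0]]'; python3 -m jog '[[0,0,0,0],[0,0,0,0],[0,0,0,0]]' 0.4; python3 -m jog '[[0,0,0.4,0],[0,0,0.8,0],[0,0,0.8,0],[0,0,0.8,0],[0.16,0.78,0.8,0],[0.16,0.78,0,0],[0.16,0.78,0,0],[0.16,0.78,0,0],[0.16,0.78,0,0],[0.16,0.78,0,0],[0.16,0.78,0,0],[0.16,0.78,0,0],[0.16,0.78,0,0],[0.16,0.78,0,0],[0,0,0,0],[0,0,0,0]]'
python3 - <<'E'
from h import *
o=manip.observe();im=manip.grab_frame("wrist");cv2.imwrite("pics/w10.png",im)
print(o["tcp_pos"])
for k,P in dict(d=(.556,.373,.0125),a=(.430,.353,.017)).items():
    uv=proj("wrist",P,o)[0];print(uv);weight(im,o,k,uv)
E
```

```text
clock: 23.28
tcp_pos: [0.4779, -0.0168, 0.2089]
orientation: [0.0, 0.9, 0.436, 0.0]
contact_force: [-0.9, 0.5, 2.2]
gripper_width: 0.116
gripper_force: 39.3
clock: 23.65
tcp_pos: [0.4777, -0.0168, 0.2086]
orientation: [-0.0, 0.9, 0.436, -0.0]
contact_force: [0.5, 0.1, -0.2]
gripper_width: 0.401
gripper_force: 0.0
clock: 25.65
tcp_pos: [0.5577, 0.3726, 0.3881]
orientation: [0.0, 0.9, 0.436, -0.001]
contact_force: [-0.0, -0.6, 0.4]
gripper_width: 0.401
gripper_force: 0.0
[0.55768934 0.37257966 0.38809019]
[317.65591466 176.12355196]
d [317.2 179.6] [ 27  28 608] [0.5533 0.3704 0.0125]
[239.99765132 260.08905338]
a [242.1 264.7] [  56   45 1409] [0.4281 0.3474 0.017 ]
```

View pics/w10.png

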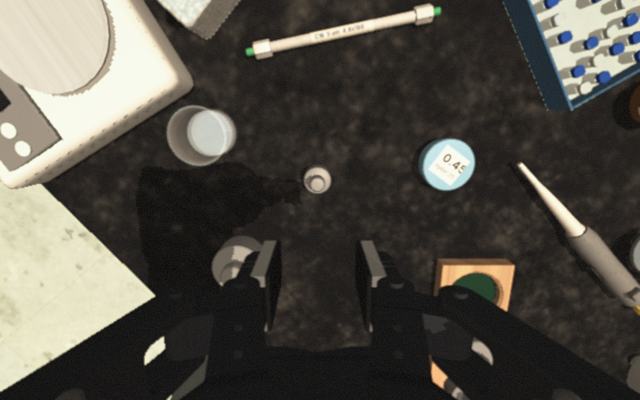

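d is at (317,180) with clear surroundings. The filter box (448,164) and beaker (205,135) are well off the jaws.

```bash
python3 -m jog '[[-0.07,-0.06,-0.8,0],[0,0,-0.8,0],[0,0,-0.8,0],[0,0,-0.7,0],[0,0,-0.4,0],[0,0,-0.2,0],[0,0,0,0],[0,0,0,0]]'; python3 -m jog '[[0,0,0,0],[0,0,0,0],[0,0,0,0],[0,0,0,0],[0,0,0,0]]' 0 50
```

```text
clock: 26.7
tcp_pos: [0.5547, 0.3706, 0.2051]
orientation: [-0.0, 0.9, 0.436, 0.001]
contact_force: [-0.1, -0.3, 0.2]
gripper_width: 0.397
gripper_force: 0.0
clock: 27.32
tcp_pos: [0.5546, 0.3705, 0.205]
orientation: [0.0, 0.9, 0.436, 0.001]
contact_force: [-0.4, -0.7, 6.0]
gripper_width: 0.145
gripper_force: 48.8
```

```bash
python3 -m jog '[[0,0,0.3,0],[0,0,0.8,0],[0,0,0.8,0],[0,0,0.3,0],[-0.11,-0.79,0,0],[-0.11,-0.79,0,0],[-0.11,-0.79,0,0],[-0.11,-0.79,0,0],[-0.11,-0.79,0,0],[-0.11,-0.79,0,0],[-0.12,-0.79,0,0],[-0.12,-0.79,0,0],[-0.12,-0.79,0,0],[0,0,0,0],[0,0,0,0],[0,0,0,0]]'
python3 - <<'E'
from h import *
o=manip.observe();im=manip.grab_frame("wrist");cv2.imwrite("pics/w11.png",im)
print(o["tcp_pos"])
for g in greens(im,"wrist",o,(200,0,420,330)):print(*g)
x=cv2.Canny(im[230:300,290:350],30,80)
print(cv2.HoughCircles(cv2.cvtColor(im[230:310,285:355],6),3,1,20,param1=60,param2=12,minRadius=12,maxRadius=22))
E
```

```text
clock: 29.32
tcp_pos: [0.5032, 0.016, 0.3137]
orientation: [-0.0, 0.9, 0.437, 0.0]
contact_force: [0.0, -0.0, -0.9]
gripper_width: 0.143
gripper_force: 48.8
[0.50321715 0.01599192 0.31367508]
[3.205e+02 3.000e-01] [20  2 28] [0.5923 0.1285]
[317.5  81.4] [ 64  38 416] [0.5561 0.0861]
[333.1 146. ] [ 39  46 185] [0.5355 0.0396]
[319.5 192.9] [  38   37 1057] [0.5028 0.0158]
[[[32.5 36.5 15.2]]]
```

```bash
python3 -m jog '[[0,-0.03,-0.6,0],[0,0,-0.6,0],[0,0,-0.4,0],[0,0,-0.1,0],[0,0,-0.1,0],[0,0,-0.1,0],[0,0,-0.06,0],[0,0,-0.02,0],[0,0,0,0],[0,0,0,0]]'
```

```text
clock: 30.62
tcp_pos: [0.5033, 0.0132, 0.2149]
orientation: [0.0, 0.9, 0.436, 0.0]
contact_force: [-0.2, 0.4, -0.0]
gripper_width: 0.145
gripper_force: 48.8
```

```bash
python3 -m jog '[[0,0.02,-0.04,0],[0,0,0,0]]'; python3 -m jog '[[0,0,0,0],[0,0,0,0],[0,0,0,0]]' 0.4; python3 -m jog '[[0,0,0.4,0],[0,0,0.8,0],[0,0,0.8,0],[0,0,0.8,0],[-0.16,0.75,0.8,0],[-0.16,0.75,0.2,0],[-0.16,0.75,0,0],[-0.16,0.75,0,0],[-0.16,0.75,0,0],[-0.16,0.75,0,0],[-0.16,0.75,0,0],[-0.16,0.75,0,0],[-0.16,0.75,0,0],[0,0,0,0],[0,0,0,0]]' 0.6
python3 - <<'E'
from h import *
o=manip.observe();im=manip.grab_frame("wrist");cv2.imwrite("pics/w12.png",im)
print(o["tcp_pos"])
weight(im,o,"a",proj("wrist",(.43,.350,.017),o)[0],45)
E
```

```text
clock: 30.88
tcp_pos: [0.5034, 0.0142, 0.2129]
orientation: [0.0, 0.9, 0.436, 0.0]
contact_force: [-0.4, -0.5, 2.7]
gripper_width: 0.143
gripper_force: 49.1
clock: 31.25
tcp_pos: [0.5032, 0.0142, 0.2126]
orientation: [-0.0, 0.9, 0.436, -0.0]
contact_force: [0.3, 0.9, -0.7]
gripper_width: 0.404
gripper_force: 0.0
clock: 33.12
tcp_pos: [0.4314, 0.3511, 0.4023]
orientation: [0.0, 0.9, 0.436, -0.0]
contact_force: [1.0, -0.7, 0.0]
gripper_width: 0.597
gripper_force: 0.0
[0.43135774 0.35112268 0.40229939]
a [317.3 177.7] [  53   53 2198] [0.4272 0.3491 0.017 ]
```

View pics/w12.png

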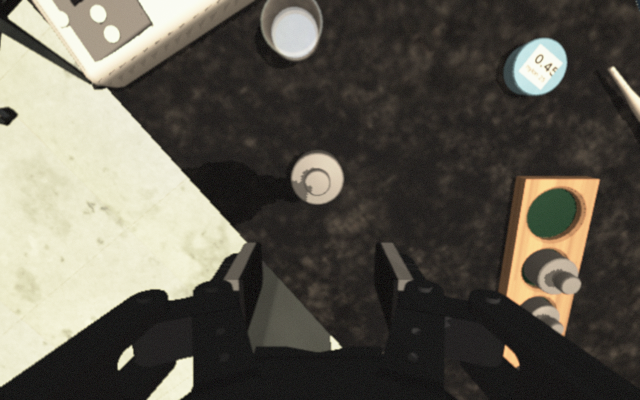

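a is at (317,178), isolated. Grasping it.

```bash
python3 -m jog '[[-0.07,-0.05,-0.8,0],[0,0,-0.8,0],[0,0,-0.8,0],[0,0,-0.8,0],[0,0,-0.4,0],[0,0,-0.2,0],[0,0,0,0],[0,0,0,0]]'; python3 -m jog '[[0,0,0,0],[0,0,0,0],[0,0,0,0],[0,0,0,0],[0,0,0,0]]' 0 90
```

```text
clock: 34.17
tcp_pos: [0.4282, 0.3496, 0.2139]
orientation: [-0.0, 0.9, 0.436, 0.001]
contact_force: [-0.4, -1.0, 0.0]
gripper_width: 0.597
gripper_force: 0.0
clock: 34.8
tcp_pos: [0.4282, 0.3493, 0.2139]
orientation: [0.0, 0.9, 0.436, 0.001]
contact_force: [-0.4, -1.1, 6.6]
gripper_width: 0.264
gripper_force: 88.0
```

```bash
python3 -m jog '[[0,0,0.2,0],[0,0,0.5,0],[0,0,0.7,0],[0,0,0.7,0],[0.26,-0.28,0.2,0],[0.52,-0.57,0,0],[0.52,-0.57,0,0],[0.52,-0.57,0,0],[0.52,-0.57,0,0],[0.52,-0.57,0,0],[0.52,-0.57,0,0],[0.26,-0.28,0,0],[0,0,0,0],[0,0,0,0],[0,0,0,0]]'
python3 - <<'E'
from h import *
o=manip.observe();im=manip.grab_frame("wrist");cv2.imwrite("pics/w13.png",im)
print(o["tcp_pos"])
for g in greens(im,"wrist",o,(200,0,420,330)):print(*g)
print(cv2.HoughCircles(cv2.cvtColor(im[230:320,270:370],6),3,1,20,param1=60,param2=12,minRadius=22,maxRadius=36))
E
```

```text
clock: 36.67
tcp_pos: [0.6087, 0.152, 0.3278]
orientation: [-0.0, 0.899, 0.437, -0.0]
contact_force: [0.6, 1.1, -5.4]
gripper_width: 0.262
gripper_force: 89.0
[0.60865275 0.15202522 0.32784825]
[322.4 173.2] [  66   41 1569] [0.6189 0.1614]
[338.1 309.7] [ 8 19 51] [0.5481 0.046 ]
[[[49.5 35.5 26.6]
  [49.5 87.5 24. ]]]
```

```bash
python3 -m jog '[[0.03,-0.02,-0.5,0],[0,0,-0.6,0],[0,0,-0.5,0],[0,0,-0.2,0],[0,0,-0.1,0],[0,0,-0.1,0],[0,0,-0.06,0],[0,0,-0.02,0],[0,0,0,0],[0,0,0,0]]'
```

```text
clock: 37.98
tcp_pos: [0.6113, 0.1492, 0.2239]
orientation: [0.0, 0.9, 0.436, 0.0]
contact_force: [-0.2, -0.4, -5.3]
gripper_width: 0.262
gripper_force: 89.0
```

```bash
python3 -m jog '[[-0.01,0.03,-0.02,0],[0,0,-0.02,0],[0,0,0,0]]'; python3 -m jog '[[0,0,0,0],[0,0,0,0],[0,0,0,0]]' 0.5; python3 -m jog '[[0,0,0.4,0],[0,0,0.8,0],[0,0,0.8,0],[0,0,0.8,0],[-0.6,-0.7,0.8,0],[-0.6,-0.7,0.5,0],[-0.4,-0.5,0.5,0],[0,0,0,0],[0,0,0,0]]'
python3 - <<'E'
from h import *
o=manip.observe();im=manip.grab_frame("wrist");print(o["tcp_pos"])
t=manip.grab_frame("top");cv2.imwrite("pics/t13.png",t)
c=cv2.resize(im[20:320,200:440],None,fx=1.9,fy=1.9,interpolation=2);cv2.imwrite("pics/w14.png",c)
O=np.array([.5495,.0749,0]);u=np.array([-.619,-.7854,0])
for k in "abcde":
    P=O+u*WY[k]+[0,0,.008+H[k]/2000];uv=proj("wrist",P,o)[0]
    Q=cast("wrist",uv,P[2],o)
    print(k,uv.round(1))
E
```

```text
clock: 38.35
tcp_pos: [0.6107, 0.151, 0.2221]
orientation: [-0.0, 0.9, 0.436, 0.0]
contact_force: [-1.4, 0.6, -1.4]
gripper_width: 0.259
gripper_force: 89.7
clock: 38.72
tcp_pos: [0.611, 0.1507, 0.222]
orientation: [0.0, 0.9, 0.436, 0.0]
contact_force: [0.7, 0.5, 0.3]
gripper_width: 0.498
gripper_force: 0.0
clock: 39.85
tcp_pos: [0.5307, 0.0562, 0.4524]
orientation: [0.0, 0.9, 0.436, 0.001]
contact_force: [0.4, -0.1, 0.1]
gripper_width: 0.497
gripper_force: 0.0
[0.53066777 0.05618638 0.45240494]
a [321.5  56.7]
b [321.4 119.1]
c [321.4 168. ]
d [321.3 206.2]
e [321.3 236.1]
```

View pics/w14.png

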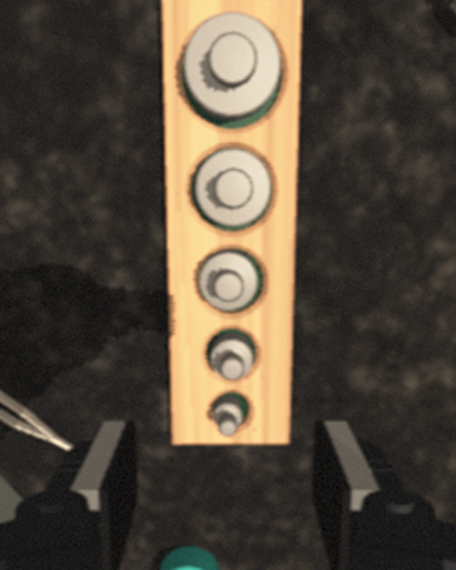

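The wrist view shows all five weights standing inside their own wells, a at the top to e at the bottom. Each was let go 8 mm above its bench grasp height, which matches the well floor. The gripper is clear, so I'm handing in.

```bash
python3 -c "
from cell import manip
print(manip.close_job())"
```

```text
the job is handed in; nothing more can be done
None
```

I set all five weights down in their own wells, largest to smallest, and handed the job in at about 40 s; the last wrist picture showed all five standing in place, and the grader gave no verdict.

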